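# Refit the spice carousel's handle and bring the salt to the front

### The arm

A 7-joint arm with a two-finger parallel gripper is mounted at the origin on a cart in front of the work surface, level with it; the furniture and walls round the work are solid. World frame = base frame: x ahead of the robot, y to its left, z up, the work surface at z = 0. Lengths are in mm, angles in rad, forces in N, time in s.
With the tool pointing down it reaches from about 400 to 850 mm from the base axis. Payload 4.5 kg.
Tool frame: the origin (TCP) lies midway between the tips of the shut fingers; the grasp point (between the pads) lies 19 mm behind it (env.grip_depth is the distance from the TCP to the grasp point, in mm); z points along the fingers, y is the line along which they close (so a half turn about z gives the same grasp; the last joint's range is limited). The gripper opens to 88 mm and grips with 3 to 60 N. Pads are 18 mm wide; open, the fingers measure 123 mm over their backs; the gripper's body (75 mm by 187 mm) begins 45 mm behind the grasp point.
Start: joints at [1.22, 0.689, -0.195, 1.565, 0.157, 0.902, -0.215], TCP at [234.639, -579.308, 238.743] pointing down, gripper open.
Joint ranges: [-3.01, 3.01], [-0.46, 2.08], [-1.47, 1.51], [0.13, 2.56], [-1, 4.14], [0.04, 2.09], [-2.66, 2.66]. Speed limits (rad/s): [2.57, 2.57, 3.14, 3.14, 3.14, 3.14, 3.14].

### API

Orientations are given as a rotation vector (axis times angle).
In Python, from plant import env gives the robot as it stands.
- The arm moves only by the tool advance, called after "Call:" by a JSON object that holds its "fn" and its "kwargs", one argument or row to a line. Schema: {"type":"object","properties":{"plan":{"type":"object","properties":{"deltas":{"type":"array","items":{"type":"array","items":{"type":"number"},"minItems":4,"maxItems":4},"minItems":1,"maxItems":10}},"additionalProperties":false,"required":["deltas"]},"finger_gap":{"type":"number"},"only":{"type":"string"},"quiet":{"type":"boolean"},"lines":{"type":"string"}},"required":["plan"],"additionalProperties":false}. plan is an object whose key "deltas" holds a list of rows, 1 to 10 of them, each of 4 numbers: dx, dy, dz in mm, then a turn about the tool's z in rad; each row is the pose to reach, as a shift and turn from the pose commanded when the call began, along the tool's axes at that moment; what a row does not reach only later rows make up. A row lasts 1/8 s, in which the tool goes at most 62.5 mm and 0.188 rad, less where a joint would pass 70% of its speed; a pose out of reach is approached as far as the arm can. finger_gap is the finger opening in mm, set as the call begins (left out keeps the last). The fingers move at their own pace and stop on an object; the grip force is fixed at half the most. Time passes only in rows, so rows that do not move let the fingers close. The tool returns the time, the measured TCP pose, the force, the opening and the grip force at its end. only (a regular expression) keeps the lines of the reply that match it, lines (a string "A,B") keeps lines A to B, and quiet returns only ok. Input that does not fit is refused with a message, and nothing moves.
- env.get_state(): the state, without advancing time (a new reading comes with each control period).
- env.camera(name): name is "scene" or "top" or "wrist"; returns the picture (400x640x3 uint8, red, green, blue); there is no depth.
- env.camera_model(name): a dict with "intrinsics" (3x3 intrinsics, pixels), "R" (3x3) and "t" (3): a world point X has camera coordinates R X + t; the wrist camera has in their place "T_tool_cam" (4x4, takes a point from camera to tool coordinates, whose origin is the TCP and whose axes are the flange's). Camera axes: x right, y down, z forward; pixel columns grow to the right and rows downward; lengths in mm; the calibration is good to about 2 mm. The wrist camera is an equidistant fisheye: a pixel r from the principal point sees the ray r / f radians off the axis. A picture is of the moment at which its call begins: read the wrist's pose just before it. camera_model takes no time and is no camera call.
- env.finish_job(): hands the job in; it is judged then, once.
The state is a dict: "clock": time; "qpos": joint angles; "qd": joint speeds; "effort": joint torques, N m; "tool_pos": TCP position; "orientation": TCP orientation; "ft_force": force on the tool from outside, world axes, zero at the start; "moment": the same for the moment, N m; "opening": finger opening in mm; "finger_force": force on a finger pad.
Only numpy, scipy, OpenCV 4.12 (cv2) and the standard library are available. Lean on these libraries where they do the work, as an engineer would, in place of code of your own. Each camera call takes 0.05 s, during which the arm holds its last target. There are 200 camera calls.

### The job

The handle of the spice carousel has been pulled out and stands on the worktop: plug its square foot fully home into the square hole on top of the carousel's hub. Then turn the carousel by that handle until the salt shaker stands at the middle of the front side of the square base (the side towards you), without touching the jars or the things standing about, and finish while still gripping the handle, seated in its hole, holding the turntable still so that someone can take the salt.

Things in the scene. Friction and masses are not known exactly. Their poses are not given: they have to be found in the camera images.
- carousel: the carousel's fixed square base of darker wood, 240 x 240 mm, 22 mm high, on the worktop, turned up to 0.45 rad either way. Origin: centre of its underside, on the turntable's axis; z up; its front side is the one at -x (nearest the robot), so the salt belongs 82 mm from the origin along -x
- turntable: round wooden turntable on the base, 230 mm diameter, top 42 mm above the worktop; z up, origin on its axis 14 mm below its top. Turns both ways over 6 rad with a little friction (0.05 N m), stays where left. Carries the hub and four jars loose in steel wire rings (about 3 mm play), centres 82 mm from the axis, on the diagonals between its x and y axes
- socket (a point): centre of the mouth of the square hole in the top of the turntable's square wooden hub (hub 56 x 56 mm, top 132 mm above the worktop). The hole is 38 x 38 mm with a 4 mm chamfer at the mouth and 30 mm deep; sides parallel to this frame's x and y, z up; turns with the turntable
- handle: loose wooden handle standing upright, 94 mm high, 0.1 to 0.2 kg. From below: square plug 36 x 36 x 26 mm high; square collar 48 x 48 x 8 mm that rests on the hub's top when the plug is home; round stem, 20 mm; flat upright grip 64 (x) x 16 (y) x 34 mm high. Origin: centre of the plug's foot; x along the grip, z up; plug sides parallel to x and y. Fits in any of four quarter turns
- handle_grip (a point): centre of the handle's flat grip, 77 mm above its foot, axes as the handle's
- salt_shaker: salt shaker of clear glass with a narrower domed metal cap, 44 mm diameter, 90 mm high, the shortest of the four jars and the only one with a domed top; stands in one of the two rings of the turntable nearer the front. Origin: centre of its underside, 42 mm above the worktop
- spice_1: round spice jar with a flat-topped wide screw cap, 45 mm diameter, 106 mm high (top 148 mm above the worktop), in the other of the two nearer rings. Origin: centre of its underside
- spice_2: spice jar like spice_1, in one of the two far rings
- spice_3: spice jar like spice_1, in the other far ring
- apple: apple, 70 mm, 65 mm high, bystander at the back. Origin: underside
- mug_teal: mug, 82 mm diameter, 117 mm over its handle, 90 mm high, bystander. Origin: underside

How it is judged:
By the outcome, as a careful person would: the job done as asked, in the order asked, and still so for the second after the job is handed in, while the arm keeps its last pose, push and grip.
It also fails if it takes over 45 s, if anything falls off the work surface, if the arm or the gripper's body presses on something with over 40 N, if the wrist force passes 120 N, or if a joint passes its speed limit or range.

## Working session

There is one attempt and no reset: what is moved stays moved. The work goes in short steps, Python scripts to look and compute and a tool call to move; the robot and the scene stay as the last step left them, time stands still between calls to the robot, and variables do not carry over. Pictures are saved under pics/ and viewed, at most 10 in all, crops included, and the job is handed in when it is done.

```bash
ls; mkdir -p pics; python3 - <<'E'
from plant import env
import cv2
for n in("scene","top"):
    cv2.imwrite(f"pics/{n}0.png",env.camera(n)[:,:,::-1])
s=env.get_state();print(s)
E
```

```text
pics
plant.py
{'clock': 0.1, 'qpos': array([ 1.2198193 ,  0.68990748, -0.19452427,  1.56622877,  0.15728722,
        0.9025362 , -0.2151051 ]), 'qd': array([-0.00035611, -0.00344885,  0.00020531, -0.00444017,  0.00056404,
        0.00024746,  0.00015365]), 'effort': array([-3.04659654e-03, -5.28496349e+01, -1.27123989e+00, -1.53835487e+01,
       -5.24763856e-02,  2.00835617e-03,  1.65784195e-05]), 'tool_pos': array([ 234.3411509 , -578.78182924,  237.9887553 ]), 'orientation': array([-3.08200898e+00, -6.00472883e-01,  6.83089693e-04]), 'ft_force': array([-0.36083972, -0.62450884, -0.60884087]), 'moment': array([ 0.00915782, -0.02619266, -0.01291039]), 'finger_force': 0.0, 'opening': 88.14100813245932}
```

View pics/scene0.png

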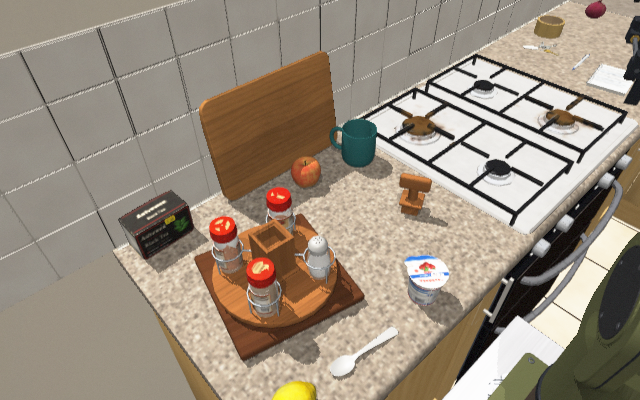

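View pics/top0.png

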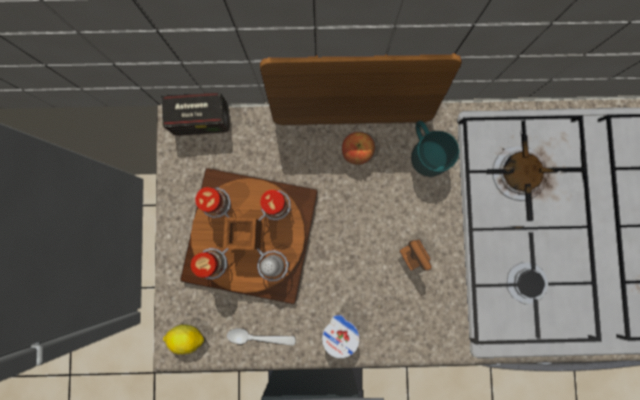

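The scene shows the handle at about (415,190), between mug and yoghurt, and the carousel at about (265,270). In the top view the handle is at (416,257), hub hole at (242,235), salt cap at (272,265), and base corners at about (208,170), (317,188), (296,302) and (183,283). I'll zoom in on these.

```bash
python3 - <<'E'
from plant import env
import cv2,numpy as np
t=cv2.imread("pics/top0.png");s=cv2.imread("pics/scene0.png")
z=lambda im,x,y,w,h,k:cv2.resize(im[y:y+h,x:x+w],None,fx=k,fy=k,interpolation=cv2.INTER_CUBIC)
a=z(t,180,165,140,140,4);   # 560x560
b=z(t,390,230,56,56,4); c=z(s,385,160,56,70,4)
col=np.zeros((560,224,3),np.uint8);col[:224]=b;col[224:504]=c
cv2.imwrite("pics/crop0.png",np.hstack([a,col]))
for n in("top","scene"):
    m=env.camera_model(n);print(n,np.round(m["intrinsics"],1).tolist(),np.round(-m["R"].T@m["t"],1),np.round(m["R"],3).tolist())
m=env.camera_model("wrist");print(m)
E
```

```text
top [[456.1, 0.0, 325.4], [0.0, 456.1, 200.1], [0.0, 0.0, 1.0]] [460.9 -38.5 957.8] [[-0.023, -1.0, 0.007], [-0.994, 0.022, -0.103], [0.103, -0.01, -0.995]]
scene [[445.3, 0.0, 310.5], [0.0, 445.3, 199.2], [0.0, 0.0, 1.0]] [ 67.3 384.8 696.6] [[-0.665, -0.746, -0.019], [-0.509, 0.472, -0.719], [0.546, -0.469, -0.694]]
{'intrinsics': array([[309.70691629,   0.        , 316.15134363],
       [  0.        , 309.70691629, 196.11626371],
       [  0.        ,   0.        ,   1.        ]]), 'T_tool_cam': array([[ 1.88830435e-04, -9.51459048e-01, -3.07775314e-01,
         7.92692007e+01],
       [ 9.99999667e-01, -6.47515350e-05,  8.13706607e-04,
        -4.50073495e-01],
       [-7.94137438e-04, -3.07775365e-01,  9.51458719e-01,
        -1.46559833e+02],
       [ 0.00000000e+00,  0.00000000e+00,  0.00000000e+00,
         1.00000000e+00]])}
```
View pics/crop0.png

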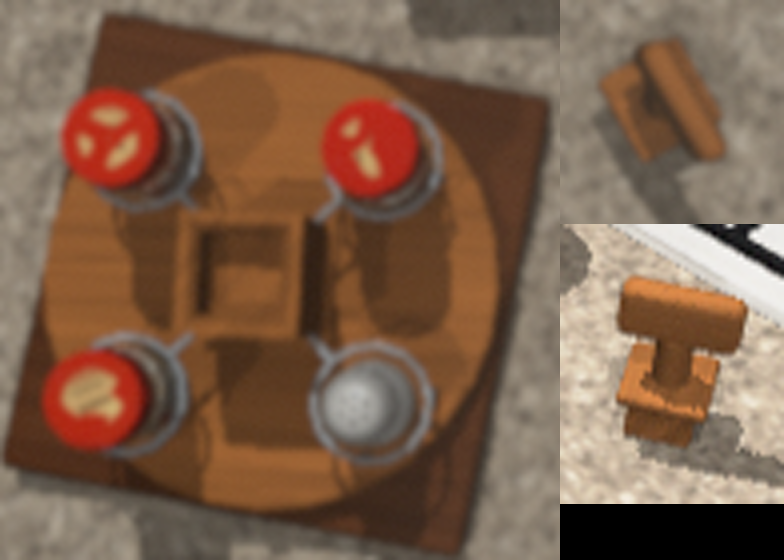

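The crop shows the hub top square with corners near (178,217), (303,210), (305,337), (177,335) and the base corners clearly. The grip runs along the bar from about (660,45) to (705,158). I'll compute coarse positions from these.

```bash
cat > h.py <<'E'
from plant import env
import numpy as np, cv2
from scipy.spatial.transform import Rotation as Ro
def tool():
    s=env.get_state(); return Ro.from_rotvec(s["orientation"]).as_matrix(), np.array(s["tool_pos"]), s
def ray(n,p,pose=None):
    m=env.camera_model(n);K=m["intrinsics"];u=(np.array(p,float)-K[:2,2])/K[0,0]
    if n!="wrist":
        return -m["R"].T@m["t"], m["R"].T@np.array([u[0],u[1],1.])
    r=np.hypot(*u)+1e-9; d=np.array([*(np.sin(r)*u/r),np.cos(r)]); R,t=pose; T=m["T_tool_cam"]
    return R@T[:3,3]+t, R@T[:3,:3]@d
def plane(n,p,z,pose=None):
    c,d=ray(n,p,pose); return c+d*(z-c[2])/d[2]
def tri(rs):
    A=0;b=0
    for c,d in rs:
        d=d/np.linalg.norm(d);M=np.eye(3)-np.outer(d,d);A=A+M;b=b+M@c
    X=np.linalg.solve(A,b)
    return X,[float(np.linalg.norm(np.cross(X-c,d/np.linalg.norm(d)))) for c,d in rs]
def sees(X,pose):  # wrist projection
    m=env.camera_model("wrist");K=m["intrinsics"];T=m["T_tool_cam"];R,t=pose
    v=T[:3,:3].T@(R.T@(np.array(X)-t)-T[:3,3]);a=np.arctan2(np.hypot(v[0],v[1]),v[2]);return K[:2,2]+K[0,0]*a*v[:2]/np.hypot(v[0],v[1])
def go(X,yaw=None): # tool-axes delta for the TCP to reach X, tool x pointing along yaw
    R,t,s=tool(); d=R.T@(np.array(X)-t); cy=np.arctan2(R[1,0],R[0,0])
    return np.round(d,1), None if yaw is None else round(float(-((yaw-cy+np.pi/2)%np.pi-np.pi/2)),3), round(float(cy),3)
E
python3 - <<'E'
from h import *
P=lambda l,z,o=(180,165),k=4:np.array([plane("top",(o[0]+(x+.5)/k-.5,o[1]+(y+.5)/k-.5),z)[:2] for x,y in l])
hub=P([(178,217),(303,210),(305,337),(177,335)],132);print("hub",hub.round(1).tolist(),hub.mean(0))
base=P([(105,12),(551,98),(460,557),(3,465)],22);print("base",base.round(1).tolist(),base.mean(0))
e=[base[i]-base[(i+1)%4] for i in range(4)];print([(np.linalg.norm(v).round(1),(np.arctan2(v[1],v[0])%(np.pi/2)).round(3)) for v in e])
e=[hub[i]-hub[(i+1)%4] for i in range(4)];print([(np.linalg.norm(v).round(1),(np.arctan2(v[1],v[0])%(np.pi/2)).round(3)) for v in e])
print("salt",P([(360,403)],130)); 
g=P([(660-560,45),(705-560,158)],94,(390,230));print("grip",g,g.mean(0))
print("grip tri",tri([ray("top",(420,255)),ray("scene",(415,180))]))
R,t,s=tool();print(R.round(3)); print(sees([g.mean(0)[0],g.mean(0)[1],77],(R,t)),sees([*hub.mean(0),132],(R,t)))
E
```

```text
hub [[516.3, 137.4], [518.2, 80.9], [461.0, 80.4], [463.2, 137.8]] [489.69322003 109.13661533]
base [[631.0, 198.6], [581.0, -31.6], [349.1, 19.1], [400.2, 249.1]] [490.31445148 108.79162214]
[(np.float64(235.6), np.float64(1.357)), (np.float64(237.4), np.float64(1.356)), (np.float64(235.6), np.float64(1.352)), (np.float64(236.2), np.float64(1.356))]
[(np.float64(56.5), np.float64(0.034)), (np.float64(57.2), np.float64(0.009)), (np.float64(57.5), np.float64(1.533)), (np.float64(53.1), np.float64(1.563))]
salt [[430.9886132  56.23278  ]]
grip [[ 469.25150904 -213.72178054]
 [ 415.97699076 -232.60311799]] [ 442.6142499  -223.16244926]
grip tri (array([ 443.11305471, -223.85457288,   85.69078013]), [0.9706518746457548, 0.9706518746457817])
[[ 0.927  0.375 -0.001]
 [ 0.375 -0.927  0.002]
 [-0.    -0.002 -1.   ]]
[112.00370266 -72.43487023] [-13.76131245 -92.47938145]
```

```bash
python3 -c "
from h import *
print(go([442.6,-223.2,180],0.34))"
```

```text
(array([ 326.5, -251.3,   58.4]), 0.045, 0.385)
```

Call:
{"fn": "advance", "kwargs": {
  "plan": {"deltas": [[50,-38,8,0],[100,-76,16,0],[150,-115,24,0.04],[200,-153,32,0.04],[250,-192,40,0.04],[300,-231,48,0.04],[326,-251,58,0.04],[326,-251,58,0.04],[326,-251,58,0.04]]}
}}

```text
clock: 1.23
tool_pos: [441.9, -225.1, 180.6]
orientation: [3.095, 0.538, -0.002]
ft_force: [0.2, -1.2, -0.1]
opening: 88.0
finger_force: 0.0
```

```bash
python3 - <<'E'
from h import *
R,t,s=tool();im=env.camera("wrist");print(s["qpos"],t,go(t,.34));np.savez("w1.npz",R=R,t=t)
cv2.imwrite("pics/w1.png",im[:,:,::-1])
E
```

```text
[ 0.44187538  0.61452808 -0.10184839  2.01108889  0.11975894  0.52217317
 -0.97222206] [ 441.93073469 -225.13292938  180.61070511] (array([ 0.4, -0.5,  0.1]), 0.002, 0.342)
```

View pics/w1.png

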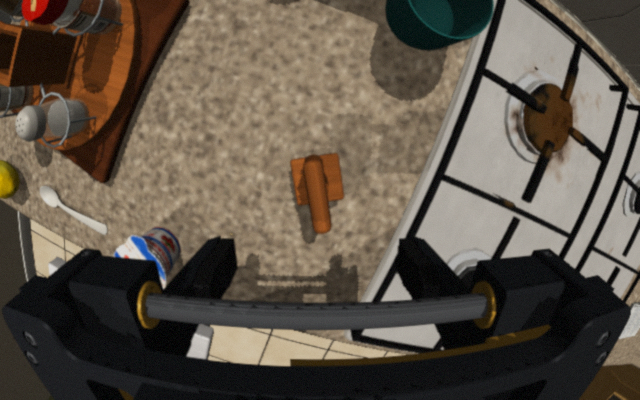

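Wrist view: handle grip runs from about (313,160) to (321,230), and the collar square is at (291–343, 152–204). I'll zoom for exact corners.

```bash
python3 - <<'E'
from h import *
im=cv2.imread("pics/w1.png");cv2.imwrite("pics/w1c.png",cv2.resize(im[145:240,280:355],None,fx=6,fy=6,interpolation=cv2.INTER_CUBIC))
E
```

```text
(no output)
```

View pics/w1c.png

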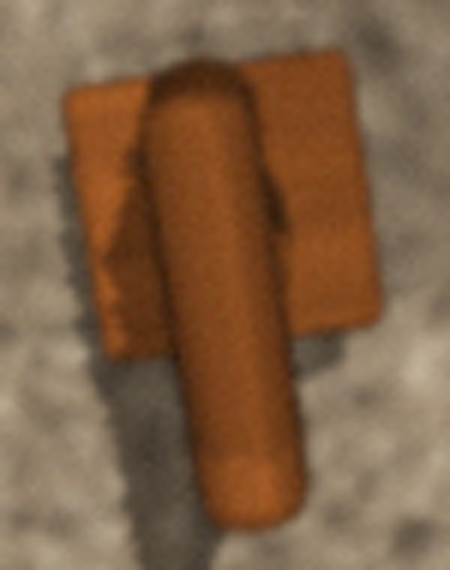

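Collar top corners in the crop are (65,92), (347,50), (382,322), (110,358). The grip edges run (148,120)→(203,490) and (250,110)→(303,480).

```bash
python3 - <<'E'
from h import *
d=np.load("w1.npz");p=(d["R"],d["t"])
P=lambda l,z:np.array([plane("wrist",(280+(x+.5)/6-.5,145+(y+.5)/6-.5),z,p)[:2] for x,y in l])
c=P([(65,92),(347,50),(382,322),(110,358)],34);print("collar",c.mean(0))
for i in range(4):
    v=c[i]-c[(i+1)%4];print(np.linalg.norm(v).round(1),(np.arctan2(v[1],v[0])%(np.pi/2)).round(3))
for e in ([(148,120),(203,490)],[(250,110),(303,480)]):
    g=P(e,88);v=g[0]-g[1];print(g.round(1).tolist(),np.arctan2(v[1],v[0]))
print("grip top centre", P([(200,68),(255,515)],90).mean(0))
w=lambda x,y:ray("wrist",(280+(x+.5)/6-.5,145+(y+.5)/6-.5),p)
tp=lambda x,y:ray("top",(390+(x-560+.5)/4-.5,230+(y+.5)/4-.5))
print("grip height tri",tri([w(228,290),tp(684,98)]))
print("collar corner tri",tri([w(65,92),tp(600,77)]))
E
```

```text
collar [ 443.78164379 -225.49176759]
45.7 0.494
46.3 0.489
45.9 0.483
45.8 0.487
[[465.0, -206.7], [417.7, -231.2]] 0.47760244993941947
[[470.8, -218.9], [423.8, -243.8]] 0.48917150142446536
grip top centre [ 445.79280439 -224.85914911]
grip height tri (array([ 444.16743554, -226.01517623,   81.07258855]), [0.7622524129423275, 0.7622524129423028])
collar corner tri (array([ 454.32525106, -194.42033658,   38.10638478]), [0.2506917741556286, 0.250691774155557])
```

```bash
python3 -c "
from h import *
print(go([444.2,-225.3,58],0.487))"
```

```text
(array([  2.6,   0.3, 122.8]), -0.145, 0.342)
```

Call:
{"fn": "advance", "kwargs": {
  "plan": {"deltas": [[2,0,30,-0.1],[2.5,0.3,80,-0.145],[2.5,0.3,105,-0.145],[2.5,0.3,122,-0.145],[2.5,0.3,122,-0.145],[2.5,0.3,122,-0.145]]}
}}

```text
clock: 2.02
tool_pos: [445.0, -224.9, 59.4]
orientation: [3.048, 0.759, 0.001]
ft_force: [-0.3, 0.7, 0.1]
opening: 87.8
finger_force: 0.0
```

Call:
{"fn": "advance", "kwargs": {
  "plan": {"deltas": [[0,0,0,0],[0,0,0,0],[0,0,0,0],[0,0,0,0],[0,0,0,0]]},
  "finger_gap": 0
}}

```text
clock: 2.65
tool_pos: [445.0, -223.7, 58.7]
orientation: [3.048, 0.762, 0.0]
ft_force: [-0.4, -0.7, 1.0]
opening: 40.1
finger_force: 0.0
```

```bash
python3 -c "
from h import *
print(go([0,0,0],0.487))"
```

```text
(array([-287.5, -406.8,   58.7]), 0.003, 0.49)
```

Call:
{"fn": "advance", "kwargs": {
  "plan": {"deltas": [[0,0,0,0],[0,0,0,0],[0,0,0,0],[0,0,0,0],[0,0,0,0]]}
}}

```text
clock: 3.28
tool_pos: [445.1, -223.8, 58.7]
orientation: [3.048, 0.762, 0.0]
ft_force: [0.4, -0.7, -1.1]
opening: 18.0
finger_force: 30.0
```

Call:
{"fn": "advance", "kwargs": {
  "plan": {"deltas": [[0,0,-30,0],[0,0,-80,0],[0,0,-130,0],[0,0,-180,0],[0,0,-180,0],[0,0,-180,0]]}
}}

```text
clock: 4.03
tool_pos: [444.1, -223.5, 238.0]
orientation: [-3.047, -0.762, 0.002]
ft_force: [-0.0, 0.7, -2.2]
opening: 18.0
finger_force: 30.0
```

```bash
python3 -c "
from h import *
print(go([489.9-40,109,250],0),tool()[2]['qpos'])"
```

```text
(array([ 161.5, -290.7,  -11.9]), 0.49, 0.49) [ 0.49019075  0.52703122 -0.18054419  1.94333161  0.14337336  0.68508804
 -0.85875154]
```

```bash
python3 -c "
from h import *
print(go([400,109,245],0))"
```

```text
(array([ 117.5, -314.1,   -6.8]), 0.49, 0.49)
```

Call:
{"fn": "advance", "kwargs": {
  "plan": {"deltas": [[18,-48,-6,0.07],[36,-96,-6,0.15],[54,-144,-6,0.22],[72,-192,-6,0.3],[90,-240,-6,0.38],[108,-288,-6,0.45],[117,-314,-6,0.49],[117,-314,-6,0.49],[117,-314,-6,0.49],[117,-314,-6,0.49]]}
}}

```text
clock: 5.28
tool_pos: [400.4, 106.8, 244.3]
orientation: [3.14, -0.004, -0.002]
ft_force: [-0.3, -0.6, -1.4]
opening: 18.0
finger_force: 30.0
```

```bash
python3 - <<'E'
from h import *
R,t,s=tool();im=env.camera("wrist");print(s["qpos"],t,go(t,0));np.savez("w2.npz",R=R,t=t)
cv2.imwrite("pics/w2.png",im[:,:,::-1])
E
```

```text
[-3.74205469e-01  4.17290880e-01  2.39103758e-03  2.16159506e+00
 -5.04034983e-04  5.64078499e-01 -1.94503077e+00] [400.4462431  106.80564868 244.2885423 ] (array([-0.1,  0.2,  0.1]), -0.003, -0.003)
```

View pics/w2.png

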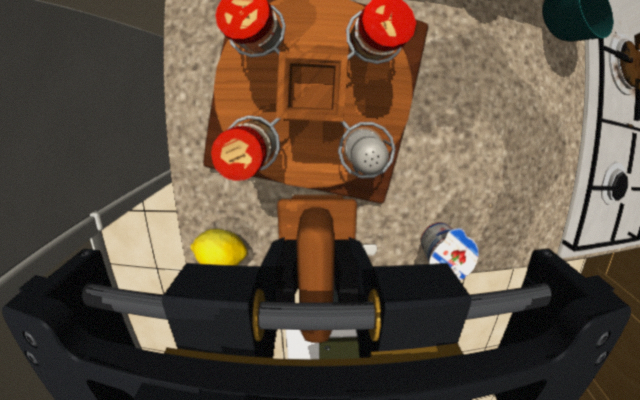

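Wrist view: the hole is at about (313,85), the hub's top square spans (278–348, 52–120), the salt cap is at (368,155), and the held handle's collar has its front edge at row ~200. I'll zoom on the hub and collar.

```bash
python3 - <<'E'
from h import *
im=cv2.imread("pics/w2.png");cv2.imwrite("pics/w2c.png",cv2.resize(im[45:245,265:365],None,fx=6,fy=6,interpolation=cv2.INTER_CUBIC)[:600])
a=cv2.resize(im[45:130,265:365],None,fx=5,fy=5,interpolation=cv2.INTER_CUBIC);b=cv2.resize(im[190:225,265:365],None,fx=5,fy=5,interpolation=cv2.INTER_CUBIC)
cv2.imwrite("pics/w2c.png",np.vstack([a,b]))
E
```

```text
(no output)
```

View pics/w2c.png

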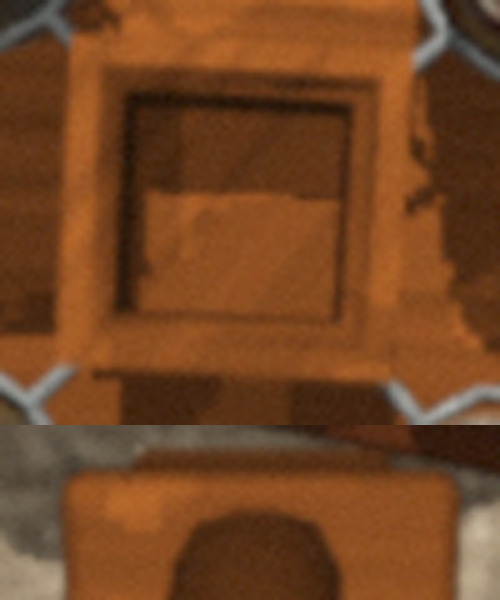

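Inner hole rim in the crop: (125,92), (352,102), (338,322), (115,315). Hub top: left edge (72,45)→(58,362), right edge (412,60)→(390,378). Held collar front corners: (62,478) and (458,472).

```bash
python3 - <<'E'
from h import *
d=np.load("w2.npz");p=(d["R"],d["t"])
px=lambda x,y:(265+(x+.5)/5-.5,(45+(y+.5)/5-.5) if y<425 else 190+(y-425+.5)/5-.5)
P=lambda l,z:np.array([plane("wrist",px(*q),z,p)[:2] for q in l])
def sq(n,c):
    print(n,c.mean(0).round(1),[(np.linalg.norm(c[i]-c[(i+1)%4]).round(1),((np.arctan2(*(c[i]-c[(i+1)%4])[::-1])+.7)%(np.pi/2)-.7).round(3)) for i in range(4)])
sq("hole",P([(125,92),(352,102),(338,322),(115,315)],128))
sq("mouth",P([(103,65),(380,80),(365,348),(95,325)],132))
sq("hub",P([(72,45),(412,60),(390,378),(58,362)],132))
c=P([(62,478),(458,472)],p[1][2]-24.7);v=c[0]-c[1];m=c.mean(0);print("collar edge",c,np.linalg.norm(v),np.arctan2(v[1],v[0])-np.pi/2,"centre~",m-[24,0], "tool",p[1])
print("hub h tri",tri([ray("wrist",px(125+(352-125+338-352+115-125)/2-0,208),p),ray("top",(180+241/4-.4,165+275/4-.4))]))
print("salt",plane("wrist",(368,155),132,p), tri([ray("wrist",(368,155),p),ray("top",(180+352/4-.4,165+403/4-.4))]))
E
```

```text
hole [490.9 110.6] [(np.float64(37.7), np.float64(-0.051)), (np.float64(37.6), np.float64(-0.06)), (np.float64(37.4), np.float64(-0.038)), (np.float64(38.1), np.float64(-0.053))]
mouth [491.4 110. ] [(np.float64(45.4), np.float64(-0.062)), (np.float64(45.1), np.float64(-0.052)), (np.float64(44.9), np.float64(-0.092)), (np.float64(43.8), np.float64(-0.04))]
hub [490.4 110.5] [(np.float64(55.7), np.float64(-0.051)), (np.float64(53.7), np.float64(-0.063)), (np.float64(55.3), np.float64(-0.055)), (np.float64(53.5), np.float64(-0.055))]
collar edge [[421.79086393 129.69928484]
 [422.38845721  83.25392884]] 46.449200325245506 0.01286587859779953 centre~ [398.08966057 106.47660684] tool [400.4462431  106.80564868 244.2885423 ]
hub h tri (array([490.56502012, 111.75448828, 117.17454562]), [0.5223038526248509, 0.5223038526249959])
salt [432.65143802  62.2113835  132.        ] (array([430.92905913,  60.673563  , 122.91211252]), [0.07551852913734979, 0.07551852913749874])
```

```bash
python3 -c "
from h import *
print(go([492.1,110.2,198],-0.054))"
```

```text
(array([91.6, -3.5, 46.4]), 0.051, -0.003)
```

Call:
{"fn": "advance", "kwargs": {
  "plan": {"deltas": [[40,-2,0,0.05],[91.5,-3.5,0,0.05],[91.5,-3.5,20,0.05],[91.5,-3.5,46,0.05],[91.5,-3.5,46,0.05],[91.5,-3.5,46,0.05]]}
}}

```text
clock: 6.08
tool_pos: [492.5, 111.4, 199.3]
orientation: [-3.141, 0.08, -0.001]
ft_force: [0.2, -0.1, -0.3]
opening: 18.1
finger_force: 30.0
```

```bash
python3 - <<'E'
from h import *
R,t,s=tool();print(go([492.1,110.2,164.7],-0.054))
a=env.camera("wrist")[:,:,::-1];b=env.camera("scene")[:,:,::-1]
cv2.imwrite("pics/w3.png",np.hstack([cv2.resize(a[120:320,220:420],(400,400)),cv2.resize(b[180:330,195:345],(400,400),interpolation=cv2.INTER_CUBIC)]))
E
```

```text
(array([-0.4,  1.2, 34.6]), 0.003, -0.051)
```

View pics/w3.png

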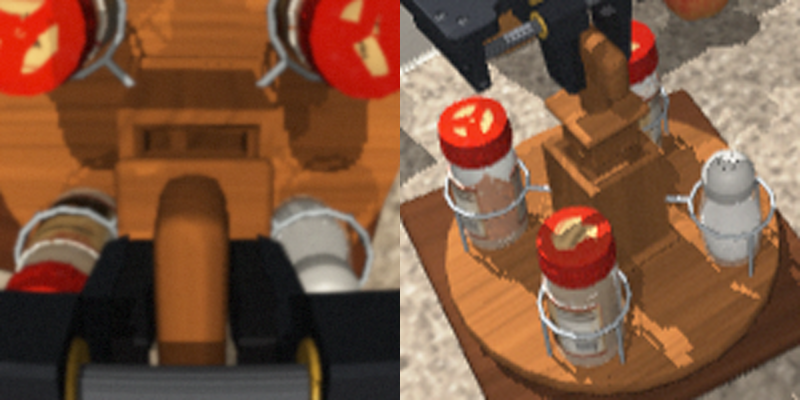

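Both views show the plug above and square with the hole; the collar is centred over the hub. I'll descend.

Call:
{"fn": "advance", "kwargs": {
  "plan": {"deltas": [[0,0.6,6,0],[0,0.6,10,0],[0,0.6,14,0],[0,0.6,14,0]]}
}}

```text
clock: 6.68
tool_pos: [498.3, 111.3, 187.6]
orientation: [-3.138, 0.081, -0.021]
ft_force: [5.0, -2.7, 15.2]
opening: 18.3
finger_force: 30.1
```

```bash
python3 -c "
from h import *
print(go([492.1,110.2,164.7],-0.054),tool()[2]['moment'])"
```

```text
(array([-6.4,  1.5, 22.8]), 0.002, -0.052) [-0.41129561 -1.02919021 -0.0300551 ]
```

```bash
python3 - <<'E'
from h import *
R,t,s=tool();print(t,s["qpos"],s["ft_force"],s["effort"])
a=env.camera("wrist")[:,:,::-1];b=env.camera("scene")[:,:,::-1];cv2.imwrite("pics/_w4.png",a);cv2.imwrite("pics/_s4.png",b)
cv2.imwrite("pics/w4.png",np.hstack([cv2.resize(a[120:270,245:395],(400,400),interpolation=cv2.INTER_CUBIC),cv2.resize(b[190:270,230:310],(400,400),interpolation=cv2.INTER_CUBIC)]))
E
```

```text
[498.30194102 111.3255438  187.58817395] [-0.32039162  0.61319099  0.01399931  1.98022375 -0.01130787  0.53463939
 -1.92190557] [ 5.00335267 -2.71470918 15.2113451 ] [-1.54962815e+00 -3.57495368e+01 -6.39066305e-01 -5.13517767e+00
 -5.57846110e-01  1.17148183e+00 -1.67107559e-02]
```

View pics/w4.png

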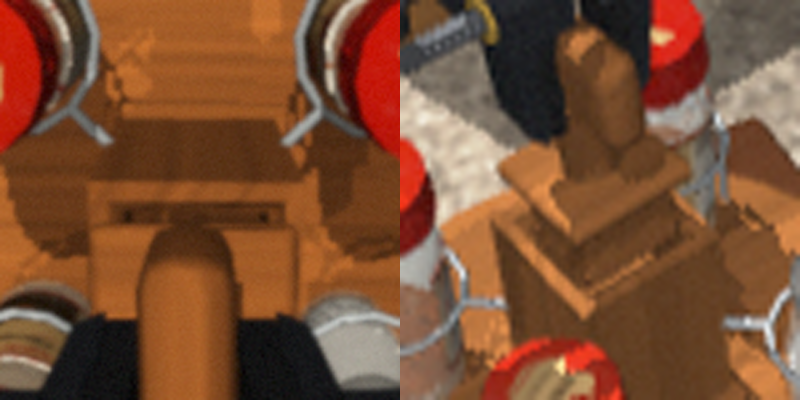

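The plug's tip is inside the mouth but the tool has been pushed about 6 mm in +x, so I'll back off and check.

Call:
{"fn": "advance", "kwargs": {
  "plan": {"deltas": [[0,0,-5,0],[0,0,-12,0],[0,0,-12,0],[0,0,-12,0]]}
}}

```text
clock: 7.28
tool_pos: [491.6, 111.3, 196.4]
orientation: [3.14, -0.078, -0.001]
ft_force: [0.8, 1.2, -0.4]
opening: 18.2
finger_force: 30.0
```

```bash
python3 - <<'E'
from h import *
R,t,s=tool();print(go([492.1,110.2,164.7],-0.054),R.round(3).tolist());np.savez("w5.npz",R=R,t=t)
a=env.camera("wrist")[:,:,::-1];b=env.camera("scene")[:,:,::-1];cv2.imwrite("pics/_w5.png",a);cv2.imwrite("pics/_s5.png",b)
# collar outline in wrist image: grey gradient profiles
g=cv2.cvtColor(a,cv2.COLOR_BGR2GRAY).astype(int)
w3=(400.45,106.8)
for c in(285,350,345):print(c,g[185:215,c].tolist())
E
```

```text
(array([ 0.6,  1. , 31.7]), 0.004, -0.05) [[0.999, -0.05, -0.001], [-0.05, -0.999, -0.0], [-0.001, 0.0, -1.0]]
285 [82, 83, 85, 86, 93, 91, 94, 91, 94, 92, 90, 90, 89, 87, 79, 80, 93, 105, 111, 112, 112, 113, 111, 105, 99, 98, 99, 99, 102, 101]
350 [81, 84, 86, 85, 85, 85, 84, 87, 84, 86, 89, 86, 79, 74, 73, 80, 91, 94, 99, 98, 101, 100, 100, 104, 101, 103, 100, 100, 102, 104]
345 [71, 72, 75, 77, 74, 76, 76, 75, 78, 77, 76, 74, 70, 66, 70, 78, 88, 98, 100, 99, 100, 102, 102, 106, 98, 103, 101, 101, 100, 103]
```

```bash
python3 - <<'E'
from h import *
p4=(Ro.from_rotvec([-3.138,.081,-.021]).as_matrix(),np.array([498.3,111.3,187.6]))
for n,q,z in(("hub far edge",(320,188.6),132),("hub left far",(245+90*.375,188.6),132),("hub right far",(245+300*.375,188),132),("collar front",(290,204.8),163),("collar L",(245+92*.375,206),163),("collar R",(245+300*.375,204),163)):print(n,plane("wrist",q,z,p4).round(1))
d=np.load("w5.npz");p=(d["R"],d["t"])
g=cv2.cvtColor(cv2.imread("pics/_w5.png"),cv2.COLOR_BGR2GRAY).astype(int)
print(g[160:204,316].tolist()); 
for r in range(160,201,5):print(r,plane("wrist",(316,r),132,p).round(1))
print("collar",plane("wrist",(317,200.8),p[1][2]-24.7,p))
E
```

```text
hub far edge [518.  107.8 132. ]
hub left far [519.5 136.  132. ]
hub right far [517.2  82.1 132. ]
collar front [517.8 125.8 163. ]
collar L [517.3 132.  163. ]
collar R [516.2  86.  163. ]
[60, 59, 63, 61, 62, 60, 63, 61, 59, 62, 62, 61, 64, 68, 82, 100, 104, 98, 99, 94, 90, 77, 62, 51, 55, 57, 54, 50, 49, 50, 42, 46, 45, 46, 53, 55, 62, 66, 59, 66, 81, 95, 101, 106]
160 [528.7 109.4 132. ]
165 [525.2 109.6 132. ]
170 [521.6 109.8 132. ]
175 [518. 110. 132.]
180 [514.4 110.1 132. ]
185 [510.7 110.3 132. ]
190 [507.1 110.5 132. ]
195 [503.3 110.7 132. ]
200 [499.6 110.9 132. ]
collar [512.42857856 109.68606756 171.6799432 ]
```

Call:
{"fn": "advance", "kwargs": {
  "plan": {"deltas": [[1.7,0.3,0,0],[1.7,0.3,4,0],[1.7,0.3,7,0],[1.7,0.3,9,0],[1.7,0.3,9,0]]}
}}

```text
clock: 8.0
tool_pos: [493.5, 110.9, 187.5]
orientation: [3.14, -0.079, -0.001]
ft_force: [-0.2, -0.6, -0.7]
opening: 18.1
finger_force: 30.0
```

```bash
python3 -c "
from h import *
print(go([492.1,110.2,164.7],-0.054),tool()[2]['moment'])"
```

```text
(array([-1.4,  0.8, 22.8]), 0.004, -0.05) [0.01115542 0.01281445 0.04193438]
```

Call:
{"fn": "advance", "kwargs": {
  "plan": {"deltas": [[0,0,2,0],[0,0,4,0],[0,0,4,0]]}
}}

```text
clock: 8.38
tool_pos: [493.6, 110.8, 183.6]
orientation: [3.14, -0.079, -0.0]
ft_force: [-0.5, -0.0, -0.8]
opening: 17.9
finger_force: 30.0
```

```bash
python3 -c "
from h import *
print(go([492.1,110.2,164.7],-0.054),tool()[2]['moment'])"
```

```text
(array([-1.5,  0.7, 18.9]), 0.004, -0.05) [0.03928569 0.02396041 0.0097538 ]
```

No contact now and the foot is below the chamfer. I'll continue down.

Call:
{"fn": "advance", "kwargs": {
  "plan": {"deltas": [[0,0,4,0],[0,0,8,0],[0,0,12,0],[0,0,12,0]]}
}}

```text
clock: 8.88
tool_pos: [493.5, 110.8, 171.3]
orientation: [3.14, -0.079, -0.001]
ft_force: [0.6, -0.4, -1.7]
opening: 18.1
finger_force: 30.0
```

Call:
{"fn": "advance", "kwargs": {
  "plan": {"deltas": [[0,0,3,0],[0,0,5,0],[0,0,7,0],[0,0,7,0]]}
}}

```text
clock: 9.38
tool_pos: [493.5, 110.8, 164.7]
orientation: [3.14, -0.079, -0.0]
ft_force: [-1.1, 0.3, -0.4]
opening: 17.8
finger_force: 30.0
```

```bash
python3 -c "
from h import *
print(go([492.1,110.2,164.7],-0.054),tool()[2]['moment'])"
```

```text
(array([-1.4,  0.7,  0. ]), 0.004, -0.05) [-0.04936625  0.14356361 -0.01964006]
```

Call:
{"fn": "advance", "kwargs": {
  "plan": {"deltas": [[0,0,1,0],[0,0,2,0],[0,0,2,0]]}
}}

```text
clock: 9.75
tool_pos: [493.5, 110.4, 164.2]
orientation: [3.14, -0.08, 0.001]
ft_force: [-4.5, -1.5, 16.4]
opening: 18.0
finger_force: 30.0
```

```bash
python3 -c "
from h import *
print(go([492.1,110.2,164.7],-0.054),tool()[2]['moment'])"
```

```text
(array([-1.4,  0.3, -0.5]), 0.003, -0.051) [-0.24734493  0.91842588  0.04185138]
```

Call:
{"fn": "advance", "kwargs": {
  "plan": {"deltas": [[0,0,1,0],[0,0,1,0],[0,0,1,0]]}
}}

```text
clock: 10.12
tool_pos: [493.6, 110.4, 164.0]
orientation: [3.14, -0.08, 0.002]
ft_force: [-6.3, -1.9, 22.7]
opening: 18.2
finger_force: 30.0
```

Seated: collar contact at 164 with 22 N. I'll ease the push slightly and turn by about 0.95 rad, orbiting the TCP offset.

Call:
{"fn": "advance", "kwargs": {
  "plan": {"deltas": [[0,0.1,-1.5,0.05],[-0.1,0.3,-1.5,0.15],[-0.2,0.6,-1.5,0.26],[-0.3,0.9,-1.5,0.38],[-0.5,1.2,-1.5,0.5],[-0.7,1.5,-1.5,0.62],[-0.9,1.7,-1.5,0.74],[-1.1,1.9,-1.5,0.85],[-1.2,2,-1.5,0.93],[-1.2,2,-1.5,0.95]]}
}}

```text
clock: 11.38
tool_pos: [493.2, 108.9, 164.2]
orientation: [-2.755, 1.508, -0.003]
ft_force: [-1.0, -0.8, 8.3]
opening: 18.4
finger_force: 30.0
```

Call:
{"fn": "advance", "kwargs": {
  "plan": {"deltas": [[0,0,0,0],[0,0,0,0]]}
}}

```text
clock: 11.62
tool_pos: [493.3, 109.0, 164.2]
orientation: [-2.755, 1.506, -0.003]
ft_force: [-1.3, -0.3, 8.9]
opening: 18.3
finger_force: 30.0
```

```bash
python3 - <<'E'
from h import *
R,t,s=tool();print(go(t,-0.054-.947),s["moment"]);np.savez("w6.npz",R=R,t=t)
a=env.camera("wrist")[:,:,::-1];b=env.camera("top")[:,:,::-1];c=env.camera("scene")[:,:,::-1]
for n,i in zip("wts",(a,b,c)):cv2.imwrite(f"pics/_{n}6.png",i)
cv2.imwrite("pics/fin.png",np.vstack([np.hstack([cv2.resize(b[160:310,175:325],(400,400),interpolation=cv2.INTER_CUBIC),cv2.resize(c[180:360,190:370],(400,400),interpolation=cv2.INTER_CUBIC)]),cv2.resize(a[110:250,180:460],(400,200)).repeat(1,0) @ np.eye(3) if 0 else np.hstack([cv2.resize(a[60:260,120:520],(400,200)),np.zeros((200,400,3),np.uint8)])]))
E
```

```text
(array([0., 0., 0.]), 0.001, -1.0) [0.00677452 0.28083512 0.04858306]
```

View pics/fin.png

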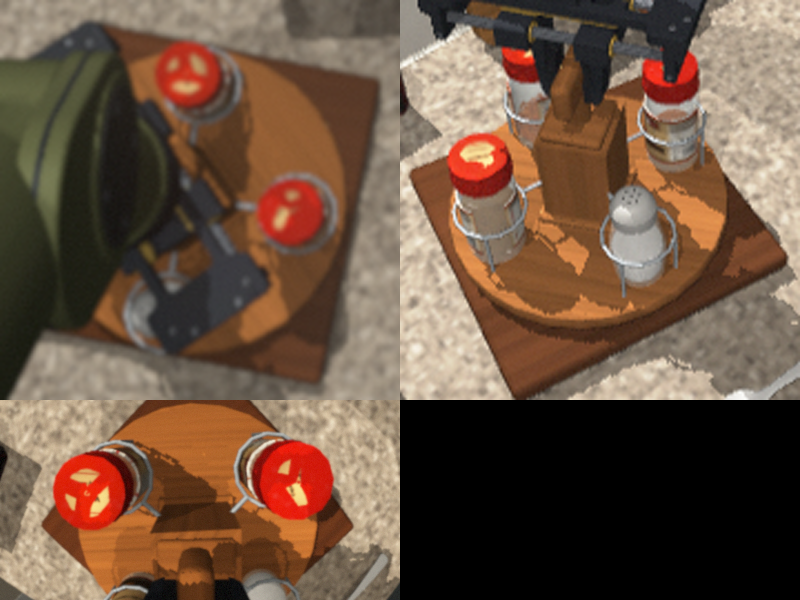

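The view shows the collar flush on the hub and the salt near the middle of the front edge. I'll measure the angle from the caps and the salt shaker.

```bash
python3 - <<'E'
from h import *
C=np.array([490.6,110.2])
def caps(f,n,pose=None):
    im=cv2.imread(f);hs=cv2.cvtColor(im,cv2.COLOR_BGR2HSV)
    m=(((hs[...,0]<6)|(hs[...,0]>174))&(hs[...,1]>190)&(hs[...,2]>90)).astype(np.uint8)
    m=cv2.morphologyEx(m,cv2.MORPH_CLOSE,np.ones((5,5)))
    for c in cv2.findContours(m,0,2)[0]:
        if cv2.contourArea(c)<150 or (n=="wrist" and cv2.contourArea(c)<400):continue
        q,r=cv2.minEnclosingCircle(c); X=plane(n,q,146,pose)[:2]-C
        print(n,f[-7:],np.round(q),round(r,1),X.round(1),"r",np.hypot(*X).round(1),"ang",np.arctan2(X[1],X[0]).round(3))
L=lambda f:(lambda d:(d["R"],d["t"]))(np.load(f))
caps("pics/top0.png","top");caps("pics/_t6.png","top");caps("pics/w2.png","wrist",L("w2.npz"));caps("pics/_w6.png","wrist",L("w6.npz"))
S=lambda x,y,z:plane("scene",(190+(x-400)*.45,180+y*.45),z)[:2]
a,b=S(515,397,22),S(787,262,22);print("front corners",a,b,"mid",(a+b)/2,np.linalg.norm(a-b))
for q in((640,272,47),(633,190,128)):
    X=S(*q)-C;print("salt",X,np.hypot(*X),np.arctan2(X[1],X[0])%(2*np.pi))
print("hub corners top",[S(*q,140).round(1).tolist() for q in((535,128),(607,157),(628,110))])
E
```

```text
top op0.png [203. 264.] 13.0 [-54.5  60.8] r 81.6 ang 2.302
top op0.png [272. 202.] 11.9 [ 53.5 -61.3] r 81.4 ang -0.854
top op0.png [207. 199.] 12.4 [61.1 54. ] r 81.6 ang 0.724
top _t6.png [284. 239.] 12.0 [-13.6 -81. ] r 82.2 ang -1.738
top _t6.png [245. 187.] 12.0 [ 80.7 -13.4] r 81.8 ang -0.165
wrist /w2.png [237. 152.] 27.9 [-51.7  59.9] r 79.2 ang 2.283
wrist /w2.png [387.  23.] 28.6 [ 53.5 -60.7] r 80.9 ang -0.848
wrist /w2.png [243.  14.] 28.2 [61.4 52.8] r 81.0 ang 0.71
wrist _w6.png [210. 150.] 40.5 [ 80.8 -14.8] r 82.1 ang -0.181
wrist _w6.png [412. 140.] 41.6 [-10.8 -79.5] r 80.2 ang -1.705
front corners [398.59026668 253.4857395 ] [345.19849257  26.83403687] mid [371.89437962 140.15988819] 232.85548275596878
salt [-86.36695139  18.96430591] 88.42451691209128 2.9254446432626118
salt [-73.07330271  10.10581198] 73.76879424422671 3.004167452215125
hub corners top [[503.7, 142.5], [445.7, 120.5], [470.4, 79.8]]
```

The turntable turned 0.887 rad (plug play), so about 0.05 rad is missing.

Call:
{"fn": "advance", "kwargs": {
  "plan": {"deltas": [[0,0,0,0.025],[0,0,0,0.052],[0,0,0,0.052],[0,0,0,0.052]]}
}}

```text
clock: 12.28
tool_pos: [493.2, 108.9, 164.2]
orientation: [-2.715, 1.577, -0.003]
ft_force: [-1.5, -1.0, 8.7]
opening: 18.3
finger_force: 30.0
```

```bash
python3 - <<'E'
from h import *
C=np.array([490.6,110.2]);R,t,s=tool();print(go(t,-1),s["ft_force"],s["moment"],s["qd"].round(3))
hs=cv2.cvtColor(env.camera("top")[:,:,::-1].copy(),cv2.COLOR_BGR2HSV)
m=(((hs[...,0]<6)|(hs[...,0]>174))&(hs[...,1]>190)&(hs[...,2]>90)).astype(np.uint8);m=cv2.morphologyEx(m,cv2.MORPH_CLOSE,np.ones((5,5)))
for c in cv2.findContours(m,0,2)[0]:
    if cv2.contourArea(c)>150:
        q,r=cv2.minEnclosingCircle(c);X=plane("top",q,146)[:2]-C;print(np.round(q,1),X,(np.arctan2(X[1],X[0])+.785).round(3),(np.arctan2(X[1],X[0])-.785).round(3))
E
```

```text
(array([0., 0., 0.]), -0.052, -1.052) [-1.5264064  -0.96778744  8.65809515] [-0.02866836  0.27802787  0.02003394] [ 0.002  0.     0.    -0.001 -0.001 -0.001 -0.   ]
[282.9 241.2] [-17.08685574 -79.71769862] -0.997 -2.567
[247.8 187.6] [ 79.93341241 -18.14376716] 0.562 -1.008
```

```bash
python3 -c "
from plant import env
print(env.finish_job())"
```

```text
the job is handed in; nothing more can be done
None
```

I plugged the handle fully home and turned the carousel until the salt shaker's ring was within about 0.01 rad of the middle of the front side, as measured from the other jars. I handed the job in at about 12.3 s, still gripping the handle; the first insertion try caught on the hole's chamfer, so I backed off and re-aligned it.

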